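# Find the heavy box by feel and put it in the hall tray

### The job

Of the three look-alike card boxes on the hall table one is packed with metal and the other two are nearly empty. Find the heavy one by feel: take a box by the ball knob on its end, raise that end only slightly while its other end stays on the table, and hold it a moment to sense the weight. Then set the heavy box gently into the wooden tray, knob towards the tray's open front, press it snugly against the tall back wall without ramming it, and let go, leaving the light boxes standing where they were and the other things undisturbed.

Things in the scene. Friction and masses are not known exactly. Their poses are not given: they have to be found in the camera images.
- carton_1: one of three closed rigid card storage boxes that look the same, 130 long (its x) x 56 wide (y) x 60 high, paper strip along the top, a ball knob on the -x end. Origin: centre of its underside; z up; centre of mass at its centre. One box, at random, weighs 0.62 to 0.9 kg, the others 0.2 to 0.3 kg; raising it by the knob takes 0.43 of that. Any name may stand at any place in the row
- carton_2: one of three closed rigid card storage boxes that look the same, 130 long (its x) x 56 wide (y) x 60 high, paper strip along the top, a ball knob on the -x end. Origin: centre of its underside; z up; centre of mass at its centre. One box, at random, weighs 0.62 to 0.9 kg, the others 0.2 to 0.3 kg; raising it by the knob takes 0.43 of that. Any name may stand at any place in the row
- carton_3: one of three closed rigid card storage boxes that look the same, 130 long (its x) x 56 wide (y) x 60 high, paper strip along the top, a ball knob on the -x end. Origin: centre of its underside; z up; centre of mass at its centre. One box, at random, weighs 0.62 to 0.9 kg, the others 0.2 to 0.3 kg; raising it by the knob takes 0.43 of that. Any name may stand at any place in the row
- knob_1 (a point): centre of the wooden ball knob, 24 across, of the box of the same number: 87 in front (-x) of the box's centre, 35 above its underside, on a 10 thick stem. Pinched from both sides (along the box's y) the ball turns in the grip, so the box pivots on its far lower edge; grip friction adds up to 1 N at the wrist while raising and takes as much off while lowering
- knob_2 (a point): centre of the wooden ball knob, 24 across, of the box of the same number: 87 in front (-x) of the box's centre, 35 above its underside, on a 10 thick stem. Pinched from both sides (along the box's y) the ball turns in the grip, so the box pivots on its far lower edge; grip friction adds up to 1 N at the wrist while raising and takes as much off while lowering
- knob_3 (a point): centre of the wooden ball knob, 24 across, of the box of the same number: 87 in front (-x) of the box's centre, 35 above its underside, on a 10 thick stem. Pinched from both sides (along the box's y) the ball turns in the grip, so the box pivots on its far lower edge; grip friction adds up to 1 N at the wrist while raising and takes as much off while lowering
- table: the teak table top, its upper face at height 0. The boxes (cartons) stand on it in a row, left to right, their x axes pointing away from the robot within 0.15 rad, at least 38 mm of free table between neighbours
- tray: dark wooden tray fixed to the table, floor 170 long (its x) x 100 wide x 6 thick, open at the front (-x). Two side rails along x, 20 high above the table, 84 clear between them; a taller back wall closes the +x end. Origin: centre of the underside of the floor; x points from the open front to the back wall, roughly away from the robot
- backwall: the tray's back wall, 10 thick, 100 wide, 45 high above the table, rigid. Origin: middle of its inner face at the height of the tray floor's upper face (6 above the table), 85 from the tray's origin; x points into the wall, y along it. A box pressed home lengthways has its centre 65 in front of this origin
- paperweight: bystander: clear glass ball paperweight on a flat foot, 68 across, 69 high. Origin: centre of the foot
- organiser: bystander: clear plastic pill organiser, a row of seven small flap doors, 36 (x) x 154 (y) x 24 high. Origin: centre of the underside
- doorstop: bystander: red plastic wedge doorstop, 100 (x) x 40 x 24 high. Origin: centre of the underside
- key: bystander: silver key in a purple hard silicone cover, 66 (x) x 30 x 8 high. Origin: underside, 2 from its middle
Things that resemble listed ones, but are neither listed nor needed, are in the scene too. Of the things that look like the tray, the largest one is meant.

How it is judged:
By the outcome, as a careful person would: the job done as asked, in the order asked, and still so for the second after the job is handed in, with the robot touching nothing.
It also fails if it takes over 72 s, if anything falls off the work surface, if the arm or the gripper's body presses on something with over 40 N, if the wrist force passes 120 N, or if a joint passes its speed limit or range.

### The arm

A 6-joint arm with a two-finger parallel gripper is mounted at the origin on the work surface. World frame = base frame: x ahead of the robot, y to its left, z up, the work surface at z = 0. Lengths are in mm, angles in rad, forces in N, time in s.
With the tool pointing down it reaches from about 400 to 925 mm from the base axis. Payload 12.5 kg.
Tool frame: the origin (TCP) lies midway between the tips of the shut fingers; the grasp point (between the pads) lies 19 mm behind it (env.pinch_z is the z of the grasp point in the tool frame, in mm); z points along the fingers, y is the line along which they close (so a half turn about z gives the same grasp; the last joint's range is limited). The gripper opens to 95 mm and grips with 3 to 60 N. Pads are 20 mm wide; open, the fingers measure 119 mm over their backs; the gripper's body (75 mm by 180 mm) begins 59 mm behind the grasp point.
Start: joints at [1.014, 0.491, 1.559, -0, 1.092, -0.106], TCP at [272.29, 562.588, 214.661] pointing down, gripper open.
Joint ranges: [-3.1, 3.1], [-0.84, 2.19], [0.05, 2.79], [-1.13, 4.28], [0.06, 2.93], [-2.69, 2.69]. Speed limits (rad/s): [2.22, 2.22, 2.79, 3.14, 3.14, 3.14].

### API

Orientations are given as [roll, pitch, yaw] about the fixed x, y, z axes, in that order (R = Rz(yaw) Ry(pitch) Rx(roll)).
In Python, from cell import env, eyes gives the robot as it stands.
- The arm moves only by the shell command python3 -m inch 'ROWS'. ROWS is JSON, a list of rows, each a list of 3 entries, a list of its own where there are three numbers: the shift along the tool's x, y, z in units of 60 mm (1.0 is 60 mm), then the turn about the tool's z in units of 5 degrees (1.0 is 5 degrees), then the closure, from -1 (fully open) to 1 (shut). In form: [[[tx, ty, tz], turn, claw], ...]. A call has exactly 10 rows; each row shifts and turns the commanded pose from where the row before left it, along the tool's axes as they then stand; what a row does not reach is not made up. A row lasts 1/8 s, in which the tool goes at most 62.5 mm and 10.7 degrees, less where a joint would pass 70% of its speed; a pose out of reach is approached as far as the arm can. A call is refused whole if a number of a shift passes 1 or a number of a turn 1, either way. A call with a gripper value outside its range is refused whole. The fingers move at their own pace and stop on an object; the grip force is fixed at half the most. Time passes only in rows, so rows that do not move let the fingers close, or fill a call up. It gives the time, the measured TCP pose, the force, the opening and the grip force at its end, in the units of the state.
- env.state(): the state, without advancing time (a new reading comes with each control period).
- eyes.read_camera(name): name is "scene" or "top" or "wrist"; returns a dict with "pixels" (384x512x3 uint8, red, green, blue), "fx", "fy", "cx", "cy" (pixels), "extrinsics" (4x4, takes a point from world to camera coordinates). Camera axes: x right, y down, z forward; pixel columns grow to the right and rows downward; lengths in mm; the calibration is good to about 2 mm. A picture is of the moment at which its call begins. There is no depth.
- env.job_done(): hands the job in; it is judged then, once.
Trained networks look in a picture, given as the dict that the camera call returned (one of the last four; its "shot" number tells which), for a name from the list of things; names that differ only in an ending like _2 or _b are one class to them, and where a whole thing is asked for, a point or a joint stands for the part that bears it (a point fixed in the world has none). Each returns a list of dicts, best first, with "score" (0 to 1); they miss things now and then, are a little off and sometimes report something else, mostly with a low value. They report only what shows in the picture. A call takes as long as a camera call. They do not tell look-alikes from the thing itself.
- eyes.boxes_of(name, picture): "centre" ([row, column] in pixels, amid what is visible of it).
- eyes.cut_out(name, picture): "mask" (384x512 bool, what is visible of it) and "centre" ([row, column] in pixels, amid what is visible of it).
- eyes.spot_point(name, picture): "centre" ([row, column] in pixels: a listed point, or the origin of a listed thing).
The state is a dict: "t": time; "joints": joint angles; "qvel": joint speeds; "tau": joint torques, N m; "eef_pos": TCP position; "tcp_rot": TCP orientation; "ft_force": force on the tool from outside, world axes, zero at the start; "moment": the same for the moment, N m; "opening": opening from 0.0 (shut) to 1.0 (fully open); "grip_force": force on a finger pad.
Only numpy, scipy, OpenCV 4.12 (cv2) and the standard library are available. Lean on these libraries where they do the work, as an engineer would, in place of code of your own. Each camera call takes 0.05 s, during which the arm holds its last target. There are 200 camera calls.

## Working session

There is one attempt and no reset: what is moved stays moved. The work goes in short steps, Python scripts to look and compute and a shell command to move; the robot and the scene stay as the last step left them, time stands still between calls to the robot, and variables do not carry over. Pictures are saved under pics/ and viewed, at most 10 in all, crops included, and the job is handed in when it is done.

```bash
ls; mkdir -p pics; cat > h.py <<'E'
import numpy as np, cv2
from cell import env, eyes
def ray(p,uv):
    E=np.array(p["extrinsics"]);R=E[:3,:3];o=-R.T@E[:3,3]
    d=R.T@np.array([(uv[1]-p["cx"])/p["fx"],(uv[0]-p["cy"])/p["fy"],1.]);return o,d/np.linalg.norm(d)
def onz(p,uv,z):
    o,d=ray(p,uv);return o+d*(z-o[2])/d[2]
def tri(l):
    A=np.zeros((3,3));b=np.zeros(3)
    for p,uv in l:
        o,d=ray(p,uv);M=np.eye(3)-np.outer(d,d);A+=M;b+=M@o
    return np.linalg.solve(A,b)
def proj(p,X):
    E=np.array(p["extrinsics"]);c=E[:3,:3]@np.array(X)+E[:3,3]
    return np.array([p["cy"]+p["fy"]*c[1]/c[2],p["cx"]+p["fx"]*c[0]/c[2]])
def save(p,n,s=1.0,crop=None):
    im=cv2.cvtColor(p["pixels"],cv2.COLOR_RGB2BGR)
    if crop: im=im[crop[0]:crop[1],crop[2]:crop[3]]
    cv2.imwrite("pics/"+n,cv2.resize(im,None,fx=s,fy=s,interpolation=cv2.INTER_CUBIC))
E
cat > a.py <<'E'
from h import *
np.set_printoptions(precision=1,suppress=True)
s=env.state();print(s);print(env.pinch_z)
for c in ("top","scene"):
    p=eyes.read_camera(c);save(p,c+"0.png",1.5)
    E=np.array(p["extrinsics"]);print(c,-E[:3,:3].T@E[:3,3],p["fx"])
    for n,z in (("knob_1",35),("carton_1",0),("tray",0),("backwall",6),("paperweight",0),("organiser",0),("doorstop",0),("key",0)):
        for r in eyes.spot_point(n,p): print(c,n,round(r["score"],2),np.array(r["centre"]),onz(p,r["centre"],z))
E
python3 a.py
```

```text
pics
{'t': 0.0, 'joints': array([ 1. ,  0.5,  1.6, -0. ,  1.1, -0.1]), 'qvel': array([ 0., -0.,  0., -0.,  0.,  0.]), 'tau': array([  0. , -61.3, -25.8,   0.1,   0. ,  -0. ]), 'eef_pos': array([272.2, 562.3, 214. ]), 'tcp_rot': array([-3.1, -0. ,  2.7]), 'ft_force': array([-0.8, -0.3, -0.4]), 'moment': array([-0., -0.,  0.]), 'grip_force': 0.0, 'opening': 0.9987327569516626}
-18.8
top [401.1  49.  968. ] 371.0822134363997
top knob_1 0.9 [240.6 394.7] [ 463.2 -319.4   35. ]
top knob_1 0.69 [236.5 282. ] [475.2 -37.2  35. ]
top knob_1 0.64 [248.1 339.9] [ 445.5 -181.    35. ]
top carton_1 0.92 [210.2 391.1] [ 545.3 -330.2    0. ]
top carton_1 0.91 [201.7 283.4] [569.8 -46.3   0. ]
top carton_1 0.89 [215.8 338.7] [ 531.3 -191.     0. ]
top tray 0.89 [200.3 182.7] [575.1 220.3  -0. ]
top tray 0.85 [119.9 167.1] [801.2 269.7  -0. ]
top tray 0.85 [303.9 191.7] [310.8 190.3   0. ]
top backwall 0.68 [ 98.7 155.4] [861.4 303.1   6. ]
top backwall 0.61 [170.8 176.1] [654.2 239.1   6. ]
top backwall 0.44 [276.3 186.1] [378.7 205.1   6. ]
top backwall 0.34 [202.2 281.3] [567.4 -40.2   6. ]
top p
[... 513 characters left out ...]
   0. ]
scene carton_1 0.89 [283.9 121.3] [ 559.8 -327.5    0. ]
scene carton_1 0.64 [226.4 223.5] [560.7 -49.3   0. ]
scene carton_1 0.47 [211.8 149.9] [ 416.2 -181.     0. ]
scene tray 0.95 [127.6 250.3] [313.1 201.9   0. ]
scene tray 0.91 [232.7 382.3] [800.5 266.2   0. ]
scene tray 0.56 [183.5 311.9] [580.  219.8   0. ]
scene tray 0.51 [297.7 216. ] [ 712.5 -165.8    0. ]
scene backwall 0.68 [137.8 266.3] [378.1 213.4   6. ]
scene backwall 0.66 [200.1 338.1] [664.7 237.9   6. ]
scene backwall 0.6 [245.7 406.1] [862.1 283.9   6. ]
scene organiser 0.65 [296.7 214.4] [ 708.4 -167.5   -0. ]
scene doorstop 0.66 [137.8 349. ] [509.8 415.1   0. ]
scene key 0.63 [165.5 237. ] [413.2  88.7   0. ]
```

View pics/top0.png

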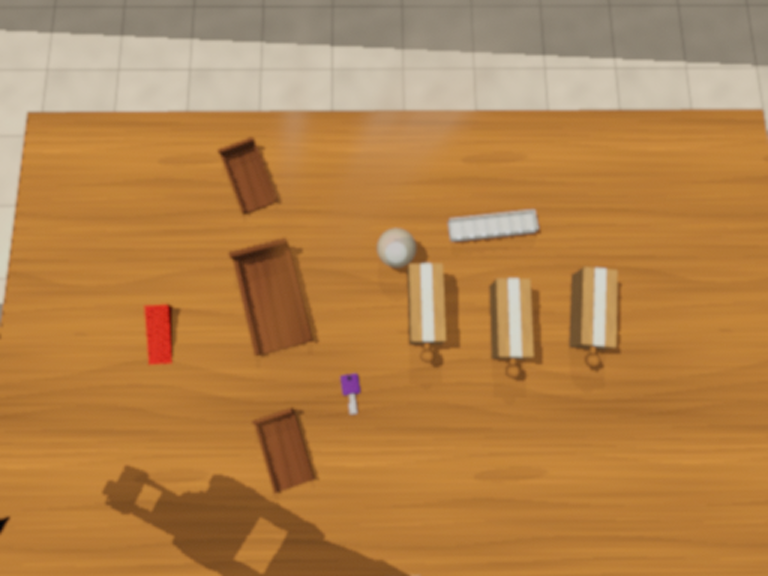

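View pics/scene0.png

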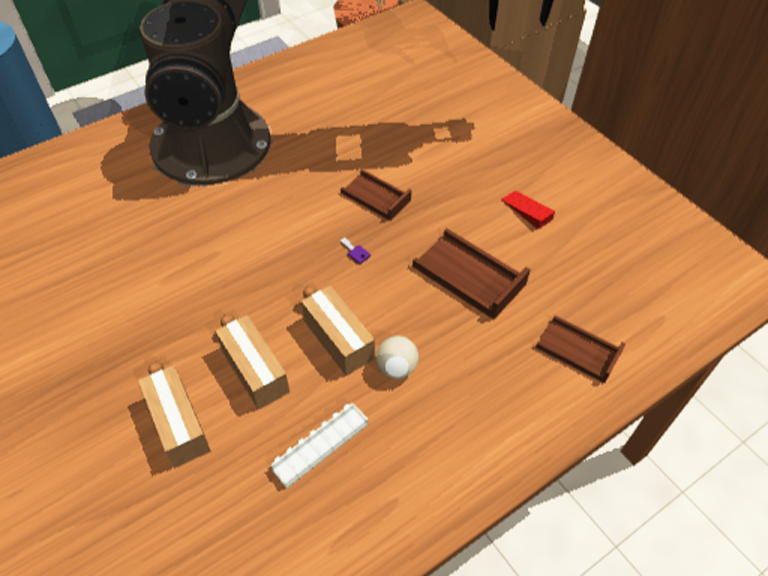

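The three cartons show in the top view (768-wide) at about (427,303), (514,318) and (598,308), with their knobs below them. 

Things that could be taken for the tray in that view: the large one at (273,298), a small one at (250,176) and a small one at (286,450). By the description I choose the largest, at (273,298). Next I fit the poses from the masks in both views and make a close crop.

```bash
cat > fit.py <<'E'
from h import *
from scipy.optimize import minimize
np.set_printoptions(precision=3,suppress=True)
def bx(x0,x1,y0,y1,z0,z1): return np.array([[x,y,z] for x in(x0,x1) for y in(y0,y1) for z in(z0,z1)],float)
CART=[bx(-65,65,-28,28,0,60),bx(-99,-75,-12,12,23,47)*[1,1,1]]
TRAY=[bx(-85,85,-50,50,0,6),bx(-85,85,-50,-42,0,20),bx(-85,85,42,50,0,20),bx(85,95,-50,50,0,45)]
def sil(p,parts,q,S=4):
    im=np.zeros((384*S,512*S),np.uint8);c,s=np.cos(q[2]),np.sin(q[2]);R=np.array([[c,-s,0],[s,c,0],[0,0,1]])
    for P in parts:
        uv=np.array([proj(p,R@v+[q[0],q[1],0])[::-1] for v in P])
        h=cv2.convexHull(((uv+.5)*S-.5).astype(np.float32))
        cv2.fillConvexPoly(im,np.round(h*16).astype(np.int32),1,shift=4)
    return cv2.resize(im.astype(np.float32),(512,384),interpolation=cv2.INTER_AREA)
def fit(views,parts,q0):
    def f(v):
        q=[v[0],v[1],v[2]/200];l=0
        for p,m in views:
            s=sil(p,parts,q);l+=1-np.minimum(s,m).sum()/np.maximum(s,m).sum()
        return l
    x0=np.array([q0[0],q0[1],q0[2]*200])
    r=minimize(f,x0,method="Nelder-Mead",options=dict(initial_simplex=x0+np.array([[0,0,0],[10,3,0],[-3,10,5],[3,3,-20]]),xatol=.1,fatol=1e-4))
    return [r.x[0],r.x[1],r.x[2]/200],r.fun
E
cat > b.py <<'E'
from fit import *
ps={c:eyes.read_camera(c) for c in("top","scene")}
cut={(c,n):eyes.cut_out(n,ps[c]) for c in ps for n in("carton_1","tray")}
for n,parts,q0 in (("carton_1",CART,(565,-47,0)),("carton_1",CART,(536,-190,0)),("carton_1",CART,(550,-328,0)),("tray",TRAY,(577,220,.23))):
    allv=[]
    for c in ps:
        g=proj(ps[c],[q0[0],q0[1],20]);b=min(cut[c,n],key=lambda r:np.hypot(*(np.array(r["centre"])-g)))
        allv.append((ps[c],b["mask"].astype(np.float32)))
    for v in ([allv[0]],[allv[1]],allv):
        q,l=fit(v,parts,q0);print(n,np.array(q),round(l/len(v),3),v is allv)
for i,(a,b) in enumerate((("L",-40),("M",-185),("R",-320))):
    pt=[min(eyes.spot_point("knob_1",ps[c]),key=lambda r:abs(onz(ps[c],r["centre"],35)[1]-b))["centre"] for c in ps]
    print(a,tri(list(zip(ps.values(),pt))))
for n,b in(("tray",(577,220,0)),("backwall",(657,240,6))):
    pt=[min(eyes.spot_point(n,ps[c]),key=lambda r:np.hypot(*(onz(ps[c],r["centre"],0)[:2]-b[:2])))["centre"] for c in ps]
    print(n,tri(list(zip(ps.values(),pt))))
save(ps["top"],"crop.png",3,(90,260,100,340))
E
python3 b.py
```

```text
carton_1 [561.244 -43.499  -0.005] 0.058 False
carton_1 [563.43  -44.754   0.003] 0.054 False
carton_1 [562.213 -43.819  -0.004] 0.066 True
carton_1 [ 536.621 -187.224   -0.047] 0.092 False
carton_1 [ 537.296 -189.256   -0.026] 0.086 False
carton_1 [ 536.62  -187.761   -0.03 ] 0.098 True
carton_1 [ 553.037 -329.64    -0.106] 0.065 False
carton_1 [ 553.828 -330.503   -0.1  ] 0.05 False
carton_1 [ 553.255 -330.197   -0.1  ] 0.06 True
tray [574.208 221.587   0.261] 0.027 False
tray [575.926 217.67    0.254] 0.051 False
tray [575.099 220.503   0.264] 0.052 True
L [ 458.678 -109.514   16.596]
M [ 451.614 -183.672   45.799]
R [ 436.239 -266.602  -50.127]
tray [573.156 219.121   7.725]
backwall [658.019 240.604   8.935]
```

View crop.

View pics/crop.png

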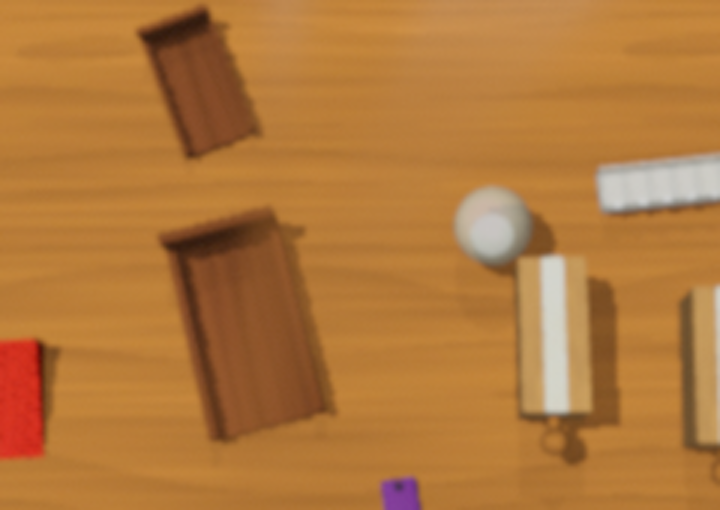

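```bash
cat > go.py <<'E'
# go.py x y z yaw : remaining shift in tool axes (units) and turn (units); yaw of tool
import sys
from h import *
from scipy.spatial.transform import Rotation as Ro
def rel(X,yaw,s=None):
    s=s or env.state();R=Ro.from_euler("xyz",s["tcp_rot"]);d=R.inv().apply(np.array(X)-s["eef_pos"])/60
    cy=s["tcp_rot"][2];t=np.degrees(-((yaw-cy+np.pi)%(2*np.pi)-np.pi))/5
    # tool shift in final-yaw frame
    F=Ro.from_euler("xyz",[np.pi,0,yaw]);d2=F.inv().apply(np.array(X)-s["eef_pos"])/60
    print("now",s["eef_pos"].round(1),s["tcp_rot"].round(3),"j",s["joints"].round(2));print("shift now-frame",d.round(3),"final-frame",d2.round(3),"turn",t.round(2))
if __name__=="__main__": a=list(map(float,sys.argv[1:]));rel(a[:3],a[3])
E
python3 go.py 475 -43.5 110 3.138
```

```text
now [272.3 562.6 214.7] [3.142 0.    2.691] j [ 1.01  0.49  1.56  0.    1.09 -0.11]
shift now-frame [-7.442 -7.62   1.744] final-frame [ -3.415 -10.089   1.744] turn -5.12
```

The crop shows the chosen tray at crop pixel (245,330). It's clearly the largest, with its back wall at top-left (215,228), and the small look-alike at (200,85) is ruled out. The left carton stands at (555,335) with its knob at (555,437). Now I approach the left box.

```bash
python3 -m inch '[[[0,0,0],-1,-1],[[0,0,0],-1,-1],[[0,0,0],-1,-1],[[0,0,0],-1,-1],[[0,0,0],-1,-1],[[-0.34,-1,0],-0.12,-1],[[-0.34,-1,0],0,-1],[[-0.34,-1,0],0,-1],[[-0.34,-1,0],0,-1],[[-0.34,-1,0],0,-1]]'; python3 -m inch '[[[-0.34,-1,0.1],0,-1],[[-0.34,-1,0.1],0,-1],[[-0.34,-1,0.2],0,-1],[[-0.34,-1,0.2],0,-1],[[-0.34,-1,0.2],0,-1],[[0,0,0.2],0,-1],[[0,0,0.2],0,-1],[[0,0,0],0,-1],[[0,0,0],0,-1],[[0,0,0],0,-1]]'; python3 go.py 475 -43.5 110 3.138
cat > w.py <<'E'
from fit import *
import sys
p=eyes.read_camera("wrist");E=np.array(p["extrinsics"]);print("cam",-E[:3,:3].T@E[:3,3],"axis",E[2,:3])
for n,z in(("knob_1",35),("carton_1",0)):
    for r in eyes.spot_point(n,p):print(n,round(r["score"],2),np.array(r["centre"]).round(1),onz(p,r["centre"],z).round(1))
for r in eyes.cut_out("knob_1",p)[:2]:print("cut",np.array(r["centre"]).round(1),r["mask"].sum())
save(p,sys.argv[1],1.5)
E
python3 w.py w1.png
```

```text
t: 2.95
eef_pos: [371.5, 264.4, 214.9]
tcp_rot: [3.141, 0.001, 3.138]
ft_force: [-0.2, -0.2, 0.0]
opening: 1.001
grip_force: 0.0
t: 4.2
eef_pos: [469.4, -25.9, 144.4]
tcp_rot: [-3.142, 0.001, 3.139]
ft_force: [0.5, -0.0, -0.5]
opening: 1.0
grip_force: 0.0
now [469.4 -25.9 144.4] [-3.142e+00  1.000e-03  3.139e+00] j [-0.2   0.37  2.01  0.    0.76 -1.76]
shift now-frame [-0.094 -0.294  0.574] final-frame [-0.094 -0.294  0.574] turn 0.01
cam [401.526 -24.937 315.155] axis [ 0.243 -0.001 -0.97 ]
knob_1 0.79 [193.6 236.6] [478.8 -42.2  35. ]
knob_1 0.62 [161.1  74. ] [ 448.8 -185.4   35. ]
carton_1 0.77 [236.8 105.1] [ 535.5 -183.9   -0. ]
carton_1 0.64 [258.6 237.7] [560.9 -44.4   0. ]
cut [201.7  83. ] 5599
cut [238.4 234.5] 5385
```

```bash
python3 -m inch '[[[-0.06,-0.15,0.2],0,0],[[-0.05,-0.14,0.2],0,0],[[0,0,0.2],0,0],[[0,0,0.2],0,0],[[0,0,0.1],0,0],[[0,0,0],0,0],[[0,0,0],0,0],[[0,0,0],0,0],[[0,0,0],0,0],[[0,0,0],0,0]]'
cat > k.py <<'E'
from h import *
import sys
y=float(sys.argv[1]);l=[]
for c in("wrist","top","scene"):
    p=eyes.read_camera(c)
    for r in eyes.spot_point("knob_1",p):
        x=onz(p,r["centre"],35)
        if abs(x[1]-y)<25 and abs(x[0]-465)<40: print(c,round(r["score"],2),x.round(1));l.append((p,r["centre"]));break
    if c=="wrist" and len(sys.argv)>2: save(p,sys.argv[2],1.5)
print(tri(l).round(1)if len(l)>1 else "one view")
E
python3 k.py -43 w2.png; python3 go.py 475.5 -43.3 17 3.138
```

```text
t: 5.65
eef_pos: [475.9, -43.9, 90.1]
tcp_rot: [3.142, 0.0, 3.138]
ft_force: [0.8, -0.6, 0.3]
opening: 0.504
grip_force: 0.0
wrist 0.7 [477.5 -43.5  35. ]
scene 0.7 [470.3 -46.7  35. ]
[474.8 -46.   40.7]
now [475.8 -44.   90. ] [3.142 0.    3.138] j [-0.23  0.47  2.04  0.    0.63 -1.8 ]
shift now-frame [0.006 0.011 1.216] final-frame [0.006 0.011 1.216] turn -0.01
```

View pics/w2.png

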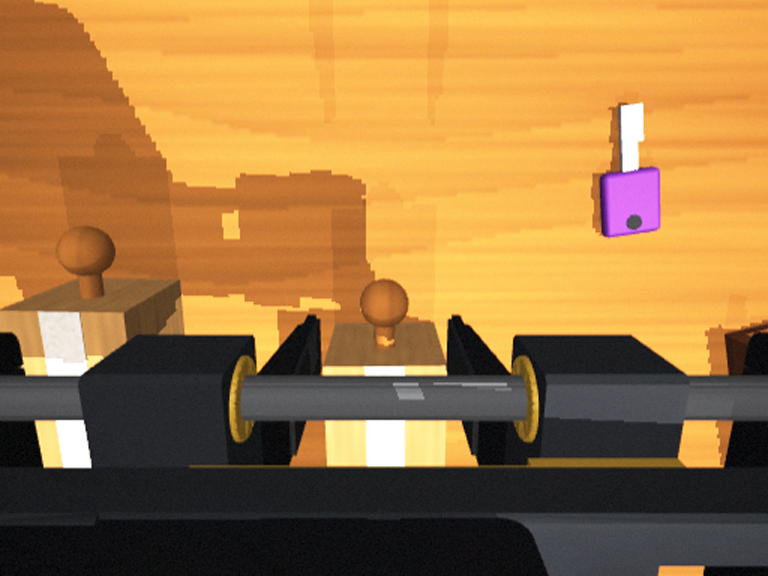

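The knob sits at pixel (384,303), midway between the fingers at 310 and 460. The second knob is at (85,250) and the key is clear on the right. I descend, close, and take a baseline force.

```bash
cat > f.py <<'E'
from h import *
F=[]
for i in range(6): F.append(env.state()["ft_force"]); eyes.read_camera("top")
s=env.state();print("F",np.mean(F,0).round(2),"sd",np.std(F,0).round(2),"pos",s["eef_pos"].round(1),"op",round(s["opening"],3),"grip",round(float(s["grip_force"]),1),"t",s["t"])
E
python3 -m inch '[[[0,0,0.2],0,0],[[0,0,0.2],0,0],[[0,0,0.2],0,0],[[0,0,0.2],0,0],[[0,0,0.2],0,0],[[0,0,0.15],0,0],[[0,0,0.07],0,0],[[0,0,0],0,0],[[0,0,0],0,0],[[0,0,0],0,0]]' && python3 f.py && python3 -m inch '[[[0,0,0],0,0.3],[[0,0,0],0,0.6],[[0,0,0],0,1],[[0,0,0],0,1],[[0,0,0],0,1],[[0,0,0],0,1],[[0,0,0],0,1],[[0,0,0],0,1],[[0,0,0],0,1],[[0,0,0],0,1]]'; python3 f.py
```

```text
t: 7.2
eef_pos: [476.0, -43.9, 17.1]
tcp_rot: [-3.142, 0.001, 3.138]
ft_force: [-0.9, 0.6, -0.5]
opening: 0.502
grip_force: 0.0
F [-0.02 -0.05 -0.1 ] sd [0.51 0.43 0.36] pos [475.9 -43.9  16.8] op 0.498 grip 0.0 t 7.5
t: 8.75
eef_pos: [475.8, -43.9, 16.7]
tcp_rot: [3.141, -0.0, 3.138]
ft_force: [-0.3, 0.9, -0.4]
opening: 0.237
grip_force: 30.0
F [-0.42  0.45 -0.54] sd [0.37 0.31 0.2 ] pos [475.8 -43.9  16.7] op 0.237 grip 30.0 t 9.05
```

```bash
python3 -m inch '[[[0,0,-0.02],0,1],[[0,0,-0.03],0,1],[[0,0,-0.03],0,1],[[0,0,-0.03],0,1],[[0,0,-0.02],0,1],[[0,0,0],0,1],[[0,0,0],0,1],[[0,0,0],0,1],[[0,0,0],0,1],[[0,0,0],0,1]]'; python3 f.py
```

```text
t: 10.3
eef_pos: [475.8, -43.9, 24.5]
tcp_rot: [3.141, -0.0, 3.138]
ft_force: [0.2, 0.3, -1.7]
opening: 0.237
grip_force: 30.0
F [ 0.1   0.08 -1.81] sd [0.38 0.5  0.34] pos [475.8 -43.9  24.6] op 0.238 grip 30.0 t 10.6
```

```bash
python3 -m inch '[[[0,0,0.02],0,1],[[0,0,0.02],0,1],[[0,0,0.02],0,1],[[0,0,0],0,1],[[0,0,0],0,1],[[0,0,0],0,1],[[0,0,0],0,1],[[0,0,0],0,1],[[0,0,0],0,1],[[0,0,0],0,1]]'; python3 f.py; python3 -m inch '[[[0,0,0.02],0,1],[[0,0,0.02],0,1],[[0,0,0.02],0,1],[[0,0,0.01],0,1],[[0,0,0],0,0.6],[[0,0,0],0,0.3],[[0,0,0],0,0],[[0,0,0],0,0],[[0,0,-0.1],0,0],[[0,0,-0.3],0,0]]';python3 go.py 449.8 -185 90 3.112
```

```text
t: 11.85
eef_pos: [475.8, -43.9, 21.0]
tcp_rot: [3.142, 0.0, 3.138]
ft_force: [-1.1, 0.5, -0.3]
opening: 0.236
grip_force: 30.0
F [-1.04  0.04 -0.8 ] sd [0.42 0.34 0.34] pos [475.8 -43.9  21. ] op 0.234 grip 30.0 t 12.15
t: 13.4
eef_pos: [475.5, -43.9, 40.8]
tcp_rot: [3.141, -0.001, 3.138]
ft_force: [0.3, -0.4, 0.6]
opening: 0.503
grip_force: 0.0
now [475.5 -43.9  40.8] [ 3.141e+00 -1.000e-03  3.138e+00] j [-0.23  0.56  2.08  0.    0.51 -1.8 ]
shift now-frame [ 0.42  -2.353 -0.82 ] final-frame [ 0.358 -2.364 -0.82 ] turn 0.29
```

Raised 1.8 N and lowered 0.8 N, so about 1.1 N on average: the left box is light. On to the middle one.

```bash
python3 -m inch '[[[0,0,-0.4],0,0],[[0,0,-0.42],0.3,0],[[0.06,-0.4,0],0,0],[[0.06,-0.5,0],0,0],[[0.06,-0.5,0],0,0],[[0.06,-0.5,0],0,0],[[0.06,-0.26,0],0,0],[[0.06,-0.2,0],0,0],[[0,0,0],0,0],[[0,0,0],0,0]]'; python3 k.py -185; python3 go.py 449.8 -185 17 3.112
```

```text
t: 14.65
eef_pos: [450.0, -184.2, 90.0]
tcp_rot: [3.141, -0.0, 3.112]
ft_force: [0.5, -0.1, 0.8]
opening: 0.5
grip_force: 0.0
wrist 0.72 [ 449.1 -187.5   35. ]
scene 0.76 [ 451.8 -184.8   35. ]
[ 450.  -186.    32.9]
now [ 450.  -184.5   90. ] [3.141 0.    3.112] j [-0.53  0.48  2.02  0.    0.64 -2.07]
shift now-frame [ 0.004 -0.009  1.216] final-frame [ 0.004 -0.008  1.216] turn -0.0
```

```bash
python3 -m inch '[[[0,-0.02,0.2],0,0],[[0,0,0.2],0,0],[[0,0,0.2],0,0],[[0,0,0.2],0,0],[[0,0,0.2],0,0],[[0,0,0.15],0,0],[[0,0,0.07],0,0.3],[[0,0,0],0,0.6],[[0,0,0],0,1],[[0,0,0],0,1]]'; python3 -m inch '[[[0,0,0],0,1],[[0,0,0],0,1],[[0,0,-0.02],0,1],[[0,0,-0.03],0,1],[[0,0,-0.03],0,1],[[0,0,-0.03],0,1],[[0,0,-0.02],0,1],[[0,0,0],0,1],[[0,0,0],0,1],[[0,0,0],0,1]]'; python3 f.py; python3 -m inch '[[[0,0,0.02],0,1],[[0,0,0.02],0,1],[[0,0,0.02],0,1],[[0,0,0],0,1],[[0,0,0],0,1],[[0,0,0],0,1],[[0,0,0],0,1],[[0,0,0],0,1],[[0,0,0],0,1],[[0,0,0],0,1]]'; python3 f.py
```

```text
t: 16.2
eef_pos: [450.0, -186.0, 17.0]
tcp_rot: [-3.141, 0.0, 3.111]
ft_force: [0.2, 0.3, -1.3]
opening: 0.236
grip_force: 30.0
t: 17.45
eef_pos: [449.9, -186.0, 24.5]
tcp_rot: [3.141, -0.0, 3.111]
ft_force: [1.7, -0.0, -5.0]
opening: 0.234
grip_force: 30.0
F [ 1.71 -0.31 -4.46] sd [0.64 0.29 0.73] pos [ 449.9 -186.    24.5] op 0.232 grip 30.0 t 17.75
t: 19.0
eef_pos: [449.9, -186.0, 20.9]
tcp_rot: [3.141, -0.0, 3.111]
ft_force: [-3.3, 0.9, -2.0]
opening: 0.235
grip_force: 30.0
F [-3.63  0.39 -2.32] sd [0.53 0.42 0.33] pos [ 450.  -186.    20.9] op 0.239 grip 30.0 t 19.3
```

Raised 4.5 N and lowered 2.3 N, so about 3.4 N on average: the middle box is the heavy one. I set it down, release, and regrasp the body from above.

```bash
python3 -m inch '[[[0,0,0.02],0,1],[[0,0,0.02],0,1],[[0,0,0.02],0,1],[[0,0,0.01],0,1],[[0,0,0],0,0.6],[[0,0,0],0,0.3],[[0,0,0],0,0],[[0,0,0],0,0],[[0,0,-0.2],0,0],[[0,0,-0.4],0,-0.6]]'; python3 -m inch '[[[0,0,-0.4],0,-0.6],[[0,0,-0.4],0,-0.6],[[0,0,-0.2],0,-0.6],[[0,0,0],0,-0.6],[[0,0,0],0,-0.6],[[0,0,0],0,-0.6],[[0,0,0],0,-0.6],[[0,0,0],0,-0.6],[[0,0,0],0,-0.6],[[0,0,0],0,-0.6]]'
cat > m.py <<'E'
from fit import *
v=[];
for c in("top","scene"):
    p=eyes.read_camera(c);g=proj(p,[537,-188,30]);R=[r for r in eyes.cut_out("carton_1",p)]
    b=min(R,key=lambda r:np.hypot(*(np.array(r["centre"])-g)));print(c,b["mask"].sum())
    v.append((p,b["mask"].astype(np.float32)))
    q,l=fit(v[-1:],CART,(537,-188,-.03));print(np.array(q),round(l,3))
q,l=fit(v,CART,(537,-188,-.03));print(np.array(q),l)
E
python3 m.py;python3 go.py 537 -188 26 3.11
```

```text
t: 20.55
eef_pos: [449.7, -185.9, 53.2]
tcp_rot: [3.141, -0.001, 3.111]
ft_force: [0.6, -0.9, -0.0]
opening: 0.559
grip_force: 0.0
t: 21.8
eef_pos: [449.9, -186.0, 112.7]
tcp_rot: [3.141, 0.0, 3.111]
ft_force: [-0.0, 0.3, 0.7]
opening: 0.803
grip_force: 0.0
top 1077
[ 537.826 -187.509   -0.007] 0.341
scene 1645
[ 536.686 -189.12    -0.013] 0.064
[ 537.151 -188.47    -0.004] 0.4171152710914612
now [ 449.9 -186.   112.8] [3.142 0.    3.111] j [-0.53  0.44  2.    0.    0.7  -2.07]
shift now-frame [-1.451  0.011  1.446] final-frame [-1.451  0.013  1.446] turn 0.02
```

```bash
python3 -m inch '[[[-0.4,0,0],0,-0.6],[[-0.4,0,0],0,-0.6],[[-0.4,0.01,0],0,-0.6],[[-0.25,0,0.2],0,-0.6],[[0,0,0.3],0,-0.6],[[0,0,0.3],0,-0.6],[[0,0,0.3],0,-0.6],[[0,0,0.2],0,-0.6],[[0,0,0.14],0,-0.6],[[0,0,0],0,-0.6]]'; python3 -m inch '[[[0,0,0],0,-0.4],[[0,0,0],0,-0.3],[[0,0,0],0,-0.2],[[0,0,0],0,0],[[0,0,0],0,0.3],[[0,0,0],0,1],[[0,0,0],0,1],[[0,0,0],0,1],[[0,0,-0.05],0,1],[[0,0,-0.1],0,1]]'; python3 f.py
```

```text
t: 23.25
eef_pos: [536.7, -187.9, 25.9]
tcp_rot: [3.141, -0.001, 3.111]
ft_force: [0.1, 0.4, 0.6]
opening: 0.802
grip_force: 0.0
t: 24.5
eef_pos: [536.4, -188.0, 34.9]
tcp_rot: [3.141, -0.002, 3.111]
ft_force: [0.0, -0.2, -6.9]
opening: 0.589
grip_force: 29.9
F [ 0.    0.08 -7.13] sd [0.49 0.37 0.47] pos [ 536.8 -188.    35.1] op 0.589 grip 29.9 t 24.8
```

```bash
python3 -m inch '[[[0,0,-0.2],0,1],[[0,0,-0.3],0,1],[[0,0,-0.3],0,1],[[0,0,-0.3],0,1],[[0,0,-0.3],0,1],[[0,0,-0.3],0,1],[[0,0,-0.1],0,1],[[0,0,0],0,1],[[0,0,0],0,1],[[0,0,0],0,1]]'; python3 go.py 582.8 222.6 145 3.404
```

```text
t: 26.05
eef_pos: [536.7, -188.0, 142.7]
tcp_rot: [3.141, -0.001, 3.111]
ft_force: [0.0, -0.8, -6.9]
opening: 0.587
grip_force: 29.9
now [ 536.7 -188.   142.7] [ 3.141e+00 -1.000e-03  3.111e+00] j [-0.45  0.5   1.78  0.    0.87 -1.99]
shift now-frame [-0.562  6.863 -0.035] final-frame [-2.517  6.409 -0.038] turn -3.35
```

Shift first (now-frame), then turn at the end.

```bash
python3 -m inch '[[[-0.02,0.25,0],0,1],[[-0.04,0.5,0],0,1],[[-0.06,0.7,0],0,1],[[-0.06,0.75,0],0,1],[[-0.06,0.75,0],0,1],[[-0.06,0.75,0],0,1],[[-0.06,0.75,0],0,1],[[-0.06,0.75,0],0,1],[[-0.06,0.7,0],0,1],[[-0.04,0.5,0],0,1]]'; python3 -m inch '[[[-0.03,0.3,0],0,1],[[-0.01,0.16,0],-0.3,1],[[0,0,0],-0.6,1],[[0,0,0],-0.7,1],[[0,0,0],-0.7,1],[[0,0,0],-0.6,1],[[0,0,0],-0.45,1],[[0,0,0],0,1],[[0,0,0],0,1],[[0,0,0],0,1]]'; python3 go.py 582.8 222.6 45 3.404
cat > n.py <<'E'
from h import *
import sys
for c in("top","scene"):
    p=eyes.read_camera(c);save(p,sys.argv[1]+c+".png",3,(120,310,110,370) if c=="top" else (90,280,240,500))
E
python3 n.py a
```

```text
t: 27.3
eef_pos: [579.0, 197.5, 143.0]
tcp_rot: [3.141, -0.0, 3.113]
ft_force: [-0.4, -0.6, -7.8]
opening: 0.589
grip_force: 29.9
t: 28.55
eef_pos: [582.9, 222.2, 143.4]
tcp_rot: [3.142, 0.0, -2.88]
ft_force: [0.1, 0.0, -7.4]
opening: 0.592
grip_force: 29.9
now [582.9 222.2 143.4] [ 3.142  0.    -2.88 ] j [ 0.26  0.56  1.64  0.    0.94 -1.57]
shift now-frame [-0.     0.007  1.64 ] final-frame [-0.     0.007  1.64 ] turn -0.01
```

View pics/ascene.png

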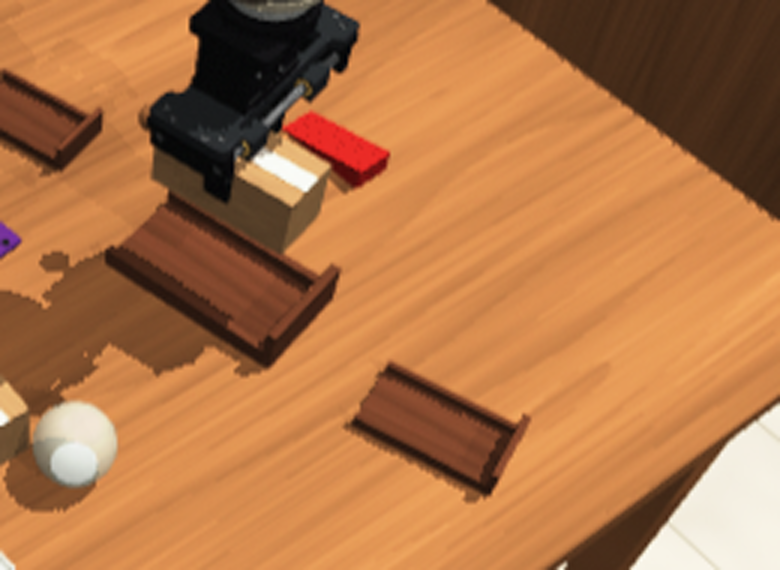

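```bash
python3 -m inch '[[[0,0,0.2],0,1],[[0,0,0.3],0,1],[[0,0,0.3],0,1],[[0,0,0.3],0,1],[[0,0,0.25],0,1],[[0,0,0.15],0,1],[[0,0,0.1],0,1],[[0,0,0],0,1],[[0,0,0],0,1],[[0,0,0],0,1]]'; python3 f.py; python3 n.py b
```

```text
t: 29.9
eef_pos: [583.1, 222.4, 47.9]
tcp_rot: [3.142, 0.001, -2.879]
ft_force: [0.5, -0.4, -6.8]
opening: 0.587
grip_force: 29.9
F [ 0.08 -0.2  -7.45] sd [0.58 0.72 0.4 ] pos [582.9 222.4  47.5] op 0.593 grip 29.9 t 30.2
```

View pics/bscene.png

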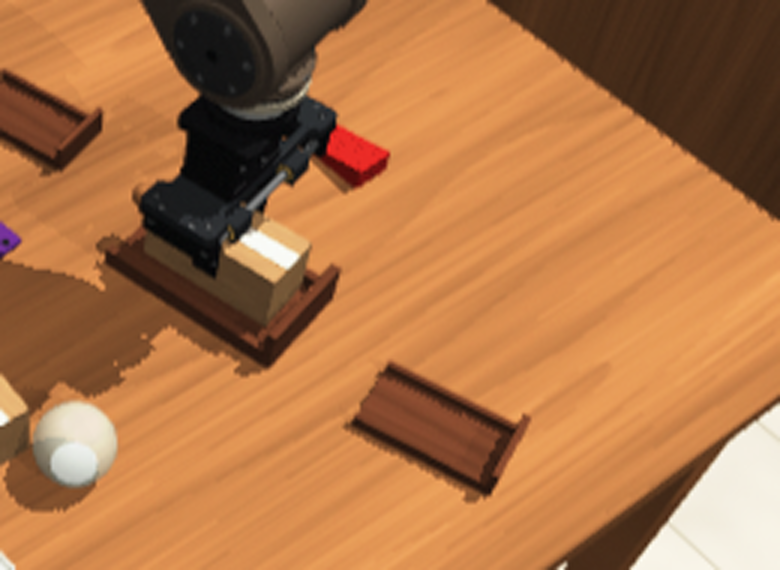

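The box hangs level at (225,275) over the tray, parallel to the rails and short of the back wall at (300,315). I lower it onto the floor gently.

```bash
python3 -m inch '[[[0,0,0.05],0,1],[[0,0,0.05],0,1],[[0,0,0.04],0,1],[[0,0,0.03],0,1],[[0,0,0.03],0,1],[[0,0,0.02],0,1],[[0,0,0.01],0,1],[[0,0,0],0,1],[[0,0,0],0,1],[[0,0,0],0,1]]'; python3 f.py
```

```text
t: 31.55
eef_pos: [582.9, 222.4, 33.6]
tcp_rot: [3.142, 0.0, -2.879]
ft_force: [0.1, 0.3, -8.0]
opening: 0.59
grip_force: 29.9
F [-0.16 -0.24 -7.32] sd [0.29 0.38 0.56] pos [582.9 222.4  33.6] op 0.586 grip 29.9 t 31.85
```

```bash
python3 -m inch '[[[0,0,0.01],0,1],[[0,0,0.01],0,1],[[0,0,0.01],0,1],[[0,0,0],0,1],[[0,0,0],0,1],[[0,0,0],0,1],[[0,0,0],0,1],[[0,0,0],0,1],[[0,0,0],0,1],[[0,0,0],0,1]]'; python3 f.py
```

```text
t: 33.1
eef_pos: [582.9, 222.4, 32.6]
tcp_rot: [3.142, 0.001, -2.879]
ft_force: [-4.0, -1.7, 5.2]
opening: 0.587
grip_force: 29.9
F [-4.27 -1.86  5.49] sd [0.2  0.71 0.4 ] pos [582.9 222.4  32.7] op 0.59 grip 29.9 t 33.4
```

```bash
python3 -m inch '[[[0,0,-0.01],0,1],[[-0.01,0,0],0,1],[[-0.02,0,0],0,1],[[-0.02,0,0],0,1],[[-0.02,0,0],0,1],[[-0.02,0,0],0,1],[[-0.02,0,0],0,1],[[-0.01,0,0],0,1],[[0,0,0],0,1],[[0,0,0],0,1]]'; python3 f.py; python3 n.py c
```

```text
t: 34.65
eef_pos: [589.1, 224.1, 32.7]
tcp_rot: [3.142, -0.002, -2.879]
ft_force: [-6.2, -2.7, 5.2]
opening: 0.59
grip_force: 29.9
F [-7.31 -2.31  5.31] sd [0.57 0.3  0.18] pos [589.1 224.1  32.7] op 0.588 grip 29.9 t 34.95
```

View pics/cscene.png

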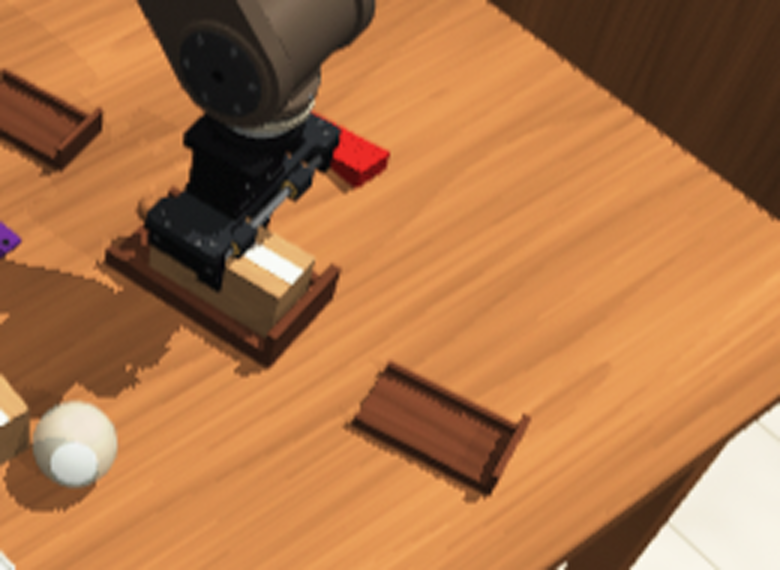

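The box sits on the tray floor at (230,285), still a few mm short of the wall at (305,310). I continue in small steps.

```bash
python3 -m inch '[[[-0.01,0,0],0,1],[[-0.01,0,0],0,1],[[-0.01,0,0],0,1],[[-0.01,0,0],0,1],[[-0.01,0,0],0,1],[[0,0,0],0,1],[[0,0,0],0,1],[[0,0,0],0,1],[[0,0,0],0,1],[[0,0,0],0,1]]'; python3 f.py; python3 go.py 594.4 225.7 32.6 3.404
```

```text
t: 36.3
eef_pos: [592.0, 224.9, 32.7]
tcp_rot: [3.142, -0.001, -2.879]
ft_force: [-6.9, -2.1, 5.1]
opening: 0.589
grip_force: 29.9
F [-7.03 -2.1   5.63] sd [0.34 0.38 0.54] pos [592.  224.9  32.7] op 0.59 grip 29.9 t 36.6
now [592.  224.9  32.7] [ 3.142e+00 -1.000e-03 -2.879e+00] j [ 0.26  0.72  1.69  0.    0.74 -1.57]
shift now-frame [-0.042  0.003  0.001] final-frame [-0.042  0.003  0.001] turn -0.0
```

```bash
python3 -m inch '[[[-0.01,0,0],0,1],[[0,0,0],0,1],[[-0.01,0,0],0,1],[[0,0,0],0,1],[[-0.01,0,0],0,1],[[0,0,0],0,1],[[0,0,0],0,1],[[0,0,0],0,1],[[0,0,0],0,1],[[0,0,0],0,1]]'; python3 f.py
```

```text
t: 37.85
eef_pos: [593.8, 225.3, 32.7]
tcp_rot: [3.142, -0.001, -2.879]
ft_force: [-6.6, -3.2, 4.2]
opening: 0.585
grip_force: 29.9
F [-7.09 -2.7   5.02] sd [0.5  0.32 0.58] pos [593.8 225.4  32.7] op 0.586 grip 29.9 t 38.15
```

```bash
for i in 1 ; do python3 -m inch '[[[-0.01,0,0],0,1],[[0,0,0],0,1],[[-0.01,0,0],0,1],[[0,0,0],0,1],[[0,0,0],0,1],[[0,0,0],0,1],[[0,0,0],0,1],[[0,0,0],0,1],[[0,0,0],0,1],[[0,0,0],0,1]]'; done; python3 f.py
```

```text
t: 39.4
eef_pos: [594.7, 225.6, 32.7]
tcp_rot: [3.142, -0.002, -2.879]
ft_force: [-8.5, -2.1, 5.7]
opening: 0.587
grip_force: 29.9
F [-8.21 -2.82  5.88] sd [0.4  0.49 0.69] pos [594.7 225.6  32.7] op 0.589 grip 29.9 t 39.7
```

```bash
python3 -m inch '[[[-0.01,0,0],0,1],[[0,0,0],0,1],[[-0.01,0,0],0,1],[[0,0,0],0,1],[[0,0,0],0,1],[[0,0,0],0,1],[[0,0,0],0,1],[[0,0,0],0,1],[[0,0,0],0,1],[[0,0,0],0,1]]'; python3 f.py
```

```text
t: 40.95
eef_pos: [594.8, 225.7, 32.7]
tcp_rot: [3.141, -0.004, -2.879]
ft_force: [-13.6, -4.3, 10.0]
opening: 0.585
grip_force: 29.9
F [-13.98  -4.49  10.28] sd [0.2  0.43 0.25] pos [594.8 225.7  32.7] op 0.59 grip 29.9 t 41.25
```

Contact with the wall: motion has stopped and the force is up to 14 N, with the position matching the estimated home pose. One more small squeeze, then release and rise.

```bash
python3 -m inch '[[[-0.01,0,0],0,1],[[0,0,0],0,1],[[0,0,0],0,1],[[0,0,0],0,1],[[0,0,0],0,-0.2],[[0,0,0],0,-0.3],[[0,0,0],0,-0.5],[[0,0,0],0,-0.6],[[0,0,0],0,-0.6],[[0,0,0],0,-0.6]]'; python3 -m inch '[[[0,0,-0.1],0,-0.6],[[0,0,-0.2],0,-0.6],[[0,0,-0.4],0,-0.6],[[0,0,-0.5],0,-0.6],[[0,0,-0.5],0,-0.6],[[0,0,-0.5],0,-0.6],[[0.5,0,-0.3],0,-0.6],[[0.8,0,-0.2],0,-0.6],[[0.8,0,0],0,-0.6],[[0.5,0,0],0,-0.6]]'; python3 -m inch '[[[0.5,0.8,-0.4],0,-0.6],[[0,0.9,-0.4],0,-0.6],[[0,0.9,-0.4],0,-0.6],[[0,0.9,0],0,-0.6],[[0,0.5,0],0,-0.6],[[0,0,0],0,-0.6],[[0,0,0],0,-0.6],[[0,0,0],0,-0.6],[[0,0,0],0,-0.6],[[0,0,0],0,-0.6]]'; python3 n.py d
cat > e.py <<'E'
from fit import *
ps=[eyes.read_camera(c) for c in("top","scene")];C=[eyes.cut_out("carton_1",p) for p in ps]
for q0 in((595,226,.26),(562,-44,0),(553,-330,-.1)):
    v=[(p,min(c,key=lambda r:np.hypot(*(np.array(r["centre"])-proj(p,[q0[0],q0[1],30]))))["mask"].astype(np.float32)) for p,c in zip(ps,C)]
    q,l=fit(v,CART,q0);print(np.array(q),round(l,3))
E
python3 e.py
```

```text
t: 42.5
eef_pos: [597.4, 226.2, 32.4]
tcp_rot: [3.142, 0.0, -2.879]
ft_force: [0.4, 0.4, -0.4]
opening: 0.802
grip_force: 0.0
t: 43.75
eef_pos: [444.8, 185.4, 195.5]
tcp_rot: [3.142, 0.001, -2.879]
ft_force: [0.7, 0.2, 0.5]
opening: 0.801
grip_force: 0.0
t: 45.0
eef_pos: [355.8, 409.4, 266.5]
tcp_rot: [3.142, 0.0, -2.88]
ft_force: [-0.4, 0.3, 0.5]
opening: 0.803
grip_force: 0.0
[593.903 227.048   0.269] 0.201
[561.595 -43.896   0.004] 0.138
[ 553.096 -329.829   -0.113] 0.148
```

View pics/dtop.png

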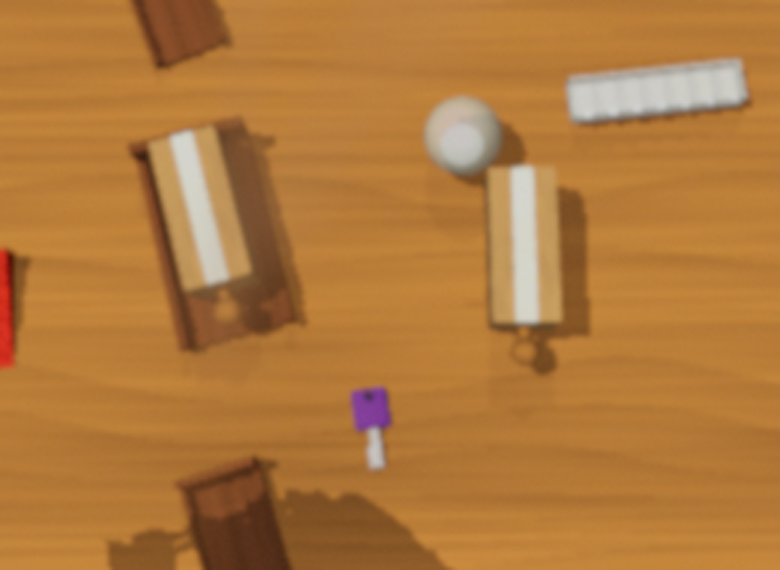

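View pics/dscene.png

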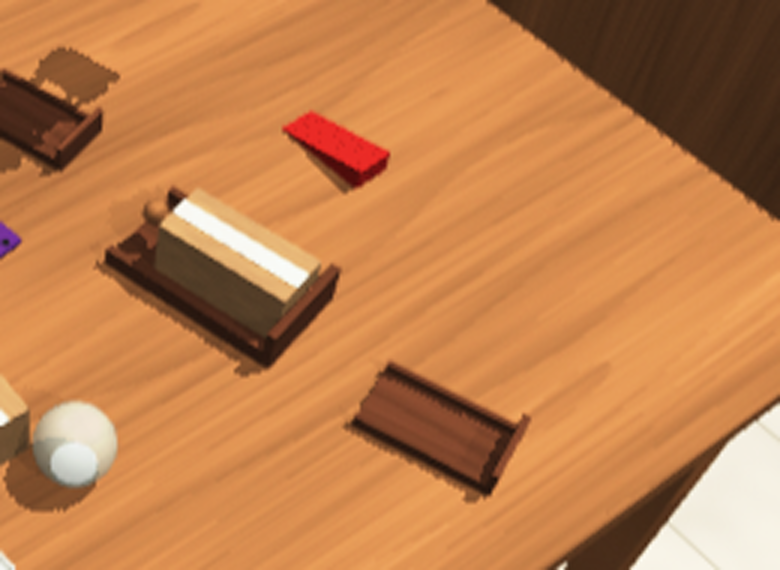

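The box stands in the tray at (200,210) in the top view, against the back wall, with the knob towards the open front at (228,308). The others are unmoved. One quick numeric check on the snugness, modelling the box at the tray floor's height.

```bash
cat > g.py <<'E'
from fit import *
H=[P+[0,0,6] for P in CART]
for c in("top","scene"):
    p=eyes.read_camera(c);m=lambda n,z,x,y:min(eyes.cut_out(n,p),key=lambda r:np.hypot(*(np.array(r["centre"])-proj(p,[x,y,z]))))["mask"].astype(np.float32)
    q,l=fit([(p,m("carton_1",36,595,226))],H,(595,226,.26));t,_=fit([(p,np.maximum(m("tray",10,575,220),m("carton_1",36,595,226)))],TRAY+[P+[20,0,6] for P in CART],(575,220,.26))
    d=np.array(q[:2])-t[:2];print(c,np.array(q),np.array(t),"along/across",d@[np.cos(t[2]),np.sin(t[2])],d@[-np.sin(t[2]),np.cos(t[2])],round(l,3))
E
python3 g.py
```

```text
top [593.525 226.493   0.275] [572.63  221.082   0.255] along/across 21.58376002717929 -0.037804150659888514 0.069
scene [594.56  223.035   0.269] [577.765 218.552   0.253] along/across 17.382635879773442 0.14251507656493168 0.112
```

```bash
python3 -c "
from cell import env
print(env.job_done())"
```

```text
the job is handed in; nothing more can be done
None
```

I handed the job in at about 45 s: the middle box was the heavy one (about 3.4 N at the knob against 1.1 N for the left box; I did not test the right one), and it now stands in the tray against the back wall, knob to the open front, with the light boxes still where they were.

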